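Half a turn on the dust extraction gate

ROBOT

A 6-joint arm with a two-finger parallel gripper is mounted at the origin on the work surface. World frame = base frame: x ahead of the robot, y to its left, z up, the work surface at z = 0. Lengths are in m, angles in rad, forces in N, time in s.
With the tool pointing down it reaches from about 0.35 to 0.925 m from the base axis. Payload 6.4 kg.
Tool frame: the origin (TCP) lies at the very end of the fingers, on their centre line; the grasp point (between the pads) lies grasp_offset behind it (grasp_offset is the distance from the TCP to the grasp point, in m); z points along the fingers, y is the line along which they close (so a half turn about z gives the same grasp; the last joint's range is limited). The gripper opens to 85 mm and grips with 20 to 120 N. Pads are 22 mm wide; open, the fingers measure 114 mm over their backs; the gripper's body (76 mm by 85 mm) begins 54 mm behind the grasp point. The pads swing forward as they close: fully open they stand 13 mm farther back than shut.
Start: joints at [-1.482, 0.245, 1.558, -0, 1.339, -0.174], TCP at [0.169, -0.628, 0.231] pointing down, gripper open.
Joint ranges: [-3.13, 3.13], [-1.02, 2.26], [0.13, 2.54], [-0.95, 4.09], [0.21, 2.88], [-2.74, 2.74]. Speed limits (rad/s): [2.57, 2.57, 3.14, 3.14, 3.14, 3.14].

INTERFACE

Orientations are given as a unit quaternion [w, x, y, z].
In Python, from rig import * gives the robot as it stands.
- The arm moves only by the tool apply_moves, never from a script. Its argument "increments" is one flat list of numbers, 4 for each row, row after row: the shift along the tool's x, y, z in units of 50 mm (1.0 is 50 mm), then the turn about the tool's z in degrees. A call has exactly 10 rows; each row is the pose to reach, as a shift and turn from the pose commanded when the call began, along the tool's axes at that moment; what a row does not reach only later rows make up. A row lasts 1/8 s, in which the tool goes at most 62.5 mm and 10.7 degrees, less where a joint would pass 70% of its speed; a pose out of reach is approached as far as the arm can. A call with a gripper value outside its range is refused whole. "fingers" is the closure, from 0 (fully open) to 1 (shut), set as the call begins (left out, the last holds). The fingers move at their own pace and stop on an object; "grip_force" is the grip in N (left out, the last holds). Time passes only in rows, so rows that repeat a pose let the fingers close, or fill a call up. It gives the time, the measured TCP pose, the force, the opening and the grip force at its end, in the units of the state.
- state(): the state, without advancing time (a new reading comes with each control period).
- snapshot(name): name is "side" or "top" or "wrist"; returns (picture, depth): 400x640x3 uint8, red, green, blue; 400x640 float32, m along the optical axis (not along the pixel's ray), 0 where there is no reading.
- camera_params(name): a dict with "intrinsics" (3x3 intrinsics, pixels), "rvec" (rotation vector, rad) and "tvec" (3), from world to camera coordinates, as OpenCV has them; the wrist camera has in their place "hand_eye" (4x4, takes a point from camera to tool coordinates, whose origin is the TCP and whose axes are the flange's). Camera axes: x right, y down, z forward; pixel columns grow to the right and rows downward; lengths in m; the calibration is good to about 2 mm. A picture is of the moment at which its call begins: read the wrist's pose just before it. camera_params takes no time and is no camera call.
- sign_off(): hands the job in; it is judged then, once.
The state is a dict: "clock": time; "joint_pos": joint angles; "qvel": joint speeds; "effort": joint torques, N m; "tcp_pos": TCP position; "ee_rot": TCP orientation; "wrist_force": force on the tool from outside, world axes, zero at the start; "ft_torque": the same for the moment, N m; "grip_width": finger opening in m; "grip_force": force on a finger pad.
Only numpy, scipy, OpenCV 4.12 (cv2) and the standard library are available. Lean on these libraries where they do the work, as an engineer would, in place of code of your own. Each camera call takes 0.05 s, during which the arm holds its last target. There are 200 camera calls.

TASK

Open the gate of the larger of the two dust extraction ports on the bench by half a turn of its spindle, turning the handwheel counterclockwise. The wheel is loose on its spindle: take up the free play first and count only the turning that moves the spindle and draws out the blade. Leave the small gate shut.

Things in the scene. Friction and masses are not known exactly. Their poses are not given: they have to be found in the camera images.
- large_spindle (a joint): Turn of the large gate's upright spindle, rad: 0 shut (every start), grows counterclockwise from above, stop at 3.93. A 66 mm cross bar above the wheel's hub is fixed to it. It slides an aluminium blade 25 mm per rad out of the grey housing, away from the robot, off the 110 mm port at the wheel's right. It stays where left. The wheel is free for 0.6 to 1.2 rad at first, then takes 5 N at the knob.
- large_hub (a point): Centre of the large gate's handwheel: on the spindle axis, at mid-height of the rim, 85 mm above the bench. Dark cast iron wheel, level, 110 mm across the middle of its 12 mm round rim, on a stand beside the port. Hub, lugs and cross bar end 21 mm above this point. The wheel's lugs strike the cross bar when the free play is used up. Fixed within an episode.
- large_knob_grip (a point): Middle of the large wheel's crank knob: upright black cylinder, 24 mm across, 48 mm tall, on the rim 55 mm from the wheel's axis. It spins freely about its own upright axis, so it can be held from above and led round without turning the hand. 34 mm above the rim's mid-height (119 mm above the bench); the knob ends 24 mm above and below this point.
- small_spindle (a joint): Turn of the small gate's spindle, rad, 0 shut at the start. A gate of the same kind beside the large one, to its left or right, with an 80 mm wheel, the same knob and a 64 mm port; to be left shut.

How it is judged:
At the end, for the whole second after the job is handed in: The large gate's spindle stands half a turn from shut (3.14 rad, within 0.40 rad or 23 degrees either way) and at rest; the small gate is still shut (its spindle below 0.15 rad) (value of joint large_spindle between 2.74 and 3.54 rad and velocity of joint large_spindle between -0.05 and 0.05 rad/s and value of joint small_spindle below 0.15 rad); the robot touches nothing.
It fails at once if the small gate's spindle is turned (value of joint small_spindle above 0.15 rad).
It also fails if it takes over 45 s, if anything falls off the work surface, if the arm or the gripper's body presses on something with over 40 N, if the wrist force passes 120 N, or if a joint passes its speed limit or range.

## Working session

There is one attempt and no reset: what is moved stays moved. The work goes in short steps, Python scripts to look and compute and a tool call to move; the robot and the scene stay as the last step left them, time stands still between calls to the robot, and variables do not carry over. Pictures are saved under pics/ and viewed, at most 10 in all, crops included, and the job is handed in when it is done.

Besides the shell and the picture viewer there is one more tool, called as name(argument=value, ...), one argument or row to a line, values as JSON. apply_moves: Moves the arm, as the interface text tells. Its arguments: {"type":"object","properties":{"increments":{"type":"array","items":{"type":"number"}},"fingers":{"type":"number"},"grip_force":{"type":"number"}},"required":["increments"]}

```bash
mkdir -p pics; ls
cat > h.py <<'E'
from rig import *
import numpy as np, cv2
from scipy.spatial.transform import Rotation as R
def cam(name, st=None):
    p=camera_params(name); K=np.array(p["intrinsics"])
    if name=="wrist":
        st=st or state(); q=st["ee_rot"]; T=np.eye(4)
        T[:3,:3]=R.from_quat([q[1],q[2],q[3],q[0]]).as_matrix(); T[:3,3]=st["tcp_pos"]
        return K, T@np.array(p["hand_eye"])
    T=np.eye(4); T[:3,:3]=cv2.Rodrigues(np.array(p["rvec"],float))[0]; T[:3,3]=np.ravel(p["tvec"])
    return K, np.linalg.inv(T)
def cloud(depth,K,T):
    v,u=np.mgrid[:depth.shape[0],:depth.shape[1]]
    P=np.stack([(u-K[0,2])/K[0,0]*depth,(v-K[1,2])/K[1,1]*depth,depth],-1)
    return P@T[:3,:3].T+T[:3,3]
E
python3 - <<'E'
from h import *
print(state())
for n in("top","side"):
    im,d=snapshot(n); cv2.imwrite(f"pics/{n}0.png",im[...,::-1]); np.savez(f"{n}0.npz",im=im,d=d)
    K,T=cam(n); print(n,T.round(3).tolist(),K.tolist())
E
```

```text
pics
{'clock': 0.0, 'joint_pos': array([-1.48209936e+00,  2.45793640e-01,  1.55899127e+00, -9.83116482e-06,
        1.33873676e+00, -1.74102317e-01]), 'qvel': array([-0.00105027,  0.00062928,  0.00023748, -0.00041516, -0.00185373,
       -0.00018139]), 'effort': array([-4.97433266e-04, -4.29506600e+01, -3.26124930e+01, -1.51311988e-04,
        5.24871371e-03, -4.97021730e-06]), 'tcp_pos': array([ 0.16881195, -0.62712045,  0.23020564]), 'ee_rot': array([-9.63833302e-04,  9.91378871e-01,  1.31022912e-01,  3.63962050e-05]), 'wrist_force': array([-0.00326783,  0.27176206, -0.39650351]), 'ft_torque': array([ 0.01931285, -0.00847184,  0.05472086]), 'grip_force': 0.0, 'grip_width': 0.08518030097033151}
top [[0.034, -0.972, 0.231, 0.319], [-0.999, -0.034, 0.001, 0.021], [0.007, -0.231, -0.973, 1.082], [0.0, 0.0, 0.0, 1.0]] [[496.8426813249224, 0.0, 319.0788742799765], [0.0, 496.8426813249224, 195.80317429135846], [0.0, 0.0, 1.0]]
side [[-0.978, -0.148, 0.149, 0.41], [-0.21, 0.668, -0.714, 0.647], [0.006, -0.729, -0.684, 0.718], [0.0, 0.0, 0.0, 1.0]] [[501.37545567987456, 0.0, 324.6992493347627], [0.0, 501.37545567987456, 195.86475409622835], [0.0, 0.0, 1.0]]
```

View pics/top0.png

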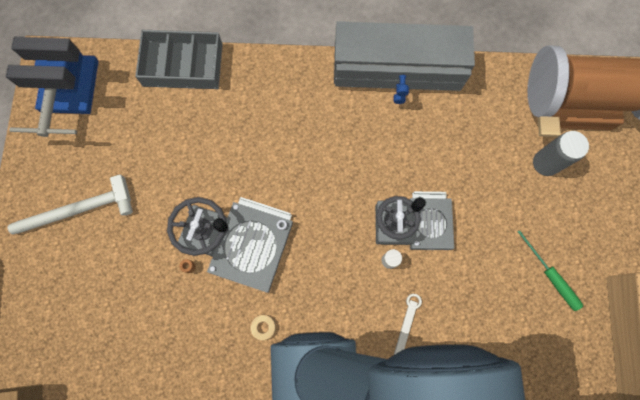

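View pics/side0.png

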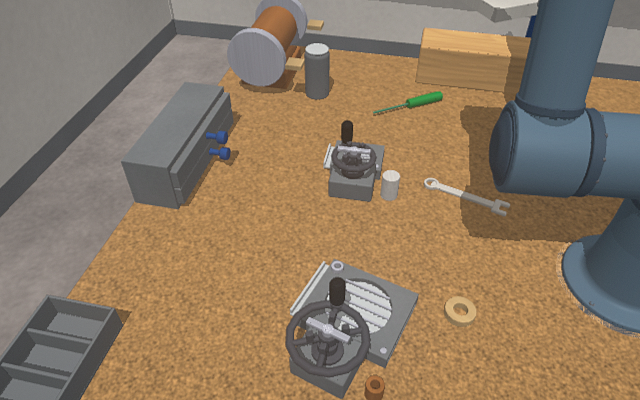

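The top view shows the large wheel's hub near (196,226), its knob at (221,225) and the small wheel near (399,217). In the side view the large knob spans about (337,280)–(337,302) and its wheel is centred near (327,338).

```bash
cat > m.py <<'E'
from h import *
from scipy.optimize import least_squares
def meas(n,hub0,sfx="0",r0=0.055):
    z=np.load(f"{n}{sfx}.npz"); K,T=cam(n); P=cloud(z["d"],K,T); g=z["im"].max(-1); ok=z["d"]>0
    D=np.hypot(P[...,0]-hub0[0],P[...,1]-hub0[1])
    kn=ok&(D<0.085)&(P[...,2]>0.112)&(P[...,2]<.16)&(g<70)
    q=P[kn]; top=q[q[:,2]>np.percentile(q[:,2],97)-.004]
    print(n,"knob n",len(q),"zmax",q[:,2].max().round(3),"mean top",np.median(top,0).round(4),"bbox",q.min(0).round(3),q.max(0).round(3))
    rim=ok&(D<0.08)&(P[...,2]>0.084)&(P[...,2]<.097)&(g<110); w=P[rim]
    c=np.array(hub0,float)
    for _ in range(4):
        s=w[abs(np.hypot(*(w[:,:2]-c).T)-r0)<.014]
        c=least_squares(lambda c:np.hypot(*(s[:,:2]-c).T)-r0,c,loss="soft_l1",f_scale=.003).x
    print(n,"rim n",len(s),"c",c.round(4),"r",np.median(np.hypot(*(s[:,:2]-c).T)).round(4),"rim z top",np.percentile(s[:,2],95).round(4))
E
python3 - <<'E'
from m import *
for n,u,v in(("top",196,226),("side",327,338),("top",399,217),("top",420,203),("top",221,225),("side",337,283)):
    z=np.load(f"{n}0.npz");K,T=cam(n);P=cloud(z["d"],K,T);print(n,u,v,P[v,u].round(3),z["im"][v,u])
z=np.load("top0.npz");K,T=cam("top");h=cloud(z["d"],K,T)[226,196,:2]
meas("top",h);meas("side",h)
# ray intersections of the knob top seen in the two views
def ray(n,u,v):
    K,T=cam(n);d=T[:3,:3]@np.linalg.inv(K)@[u,v,1];return T[:3,3],d/np.linalg.norm(d)
(a,b),(c,d)=ray("top",221,225),ray("side",337,284)
s=np.linalg.lstsq(np.stack([b,-d],1),c-a,rcond=None)[0];print("triang",(a+b*s[0]).round(4),(c+d*s[1]).round(4))
E
```

```text
top 196 226 [0.481 0.265 0.102] [205 207 211]
side 327 338 [0.482 0.28  0.095] [96 95 96]
top 399 217 [ 0.513 -0.139  0.106] [239 239 242]
top 420 203 [ 0.535 -0.174  0.141] [35 37 37]
top 221 225 [0.479 0.208 0.141] [30 26 30]
side 337 283 [0.481 0.22  0.143] [63 56 53]
top knob n 141 zmax 0.147 mean top [0.4822 0.2133 0.1419] bbox [0.471 0.202 0.112] [0.493 0.225 0.147]
top rim n 878 c [0.4847 0.2668] r 0.0539 rim z top 0.093
side knob n 308 zmax 0.146 mean top [0.4804 0.2191 0.1426] bbox [0.47  0.21  0.113] [0.491 0.23  0.146]
side rim n 1927 c [0.4831 0.2736] r 0.0535 rim z top 0.0925
triang [0.4808 0.2107 0.128 ] [0.482  0.2106 0.1282]
```

apply_moves(
  increments=[0.5, -0.5, -1, -7, 1.4, -1.4, -1, -15, 2.3, -2.3, -1, -23, 3.2, -3.2, -1, -31, 4.1, -4.0, -1, -39, 5.0, -4.8, -1, -47, 5.8, -5.6, -1, -55, 6.5, -6.3, -1, -63, 7.0, -6.9, -1, -70, 7.0, -6.9, -1, -75],
  fingers=0,
)

```text
clock: 1.35
tcp_pos: [0.4178, -0.2012, 0.2809]
ee_rot: [-0.0, 0.704, 0.71, 0.0]
wrist_force: [0.9, 0.6, 0.5]
grip_width: 0.0854
grip_force: 0.0
```

Run:
```python
from h import *
s=state();print(s["clock"],s["tcp_pos"],s["ee_rot"],s["joint_pos"]); import rig; print(getattr(rig,"grasp_offset",None),[a for a in dir(rig) if a[0]!="_"])
K,T=cam("wrist",s);print(T.round(3),K)
```

```text
1.35 [ 0.41780984 -0.20122793  0.28089103] [-3.51990793e-04  7.04160764e-01  7.10040478e-01  1.17770896e-04] [-6.94265708e-01 -2.50147228e-01  1.96133844e+00  2.98713684e-04
  1.43108231e+00 -7.02622604e-01]
0.0187 ['Unreachable', 'camera_params', 'grasp_offset', 'sign_off', 'snapshot', 'state']
[[ 1.     0.008  0.002  0.417]
 [ 0.008 -0.949 -0.314 -0.119]
 [-0.001  0.314 -0.949  0.423]
 [ 0.     0.     0.     1.   ]] [[337.22017953   0.         323.37041209]
 [  0.         337.22017953 197.07151348]
 [  0.           0.           1.        ]]
```

apply_moves(
  increments=[0.6, 0.1, 0, 0, 1.6, 0.3, 0.1, 0, 2.7, 0.5, 0.2, 0, 3.8, 0.7, 0.3, 0, 4.9, 0.9, 0.4, 0, 6.0, 1.1, 0.6, 0, 7.1, 1.2, 0.8, 0, 8.0, 1.26, 1, 0, 8.34, 1.26, 1, 0, 8.34, 1.26, 1, 0],
)

```text
clock: 2.6
tcp_pos: [0.4796, 0.2137, 0.2312]
ee_rot: [0.0, 0.706, 0.708, -0.0]
wrist_force: [0.3, -0.3, 0.6]
grip_width: 0.0851
grip_force: 0.0
```

Run:
```python
from m import *
s=state();print(s["clock"],s["tcp_pos"],s["ee_rot"])
im,d=snapshot("wrist");np.savez("wrist0.npz",im=im,d=d);cv2.imwrite("pics/wrist0.png",im[...,::-1])
meas("wrist",(.484,.27))
```

```text
2.6 [0.47963607 0.21373082 0.23123789] [ 3.52685242e-05  7.06217752e-01  7.07994634e-01 -2.89702677e-04]
wrist knob n 950 zmax 0.145 mean top [0.4814 0.2168 0.1423] bbox [0.47  0.205 0.112] [0.493 0.228 0.145]
wrist rim n 6213 c [0.4839 0.2704] r 0.0531 rim z top 0.0915
```

View pics/wrist0.png

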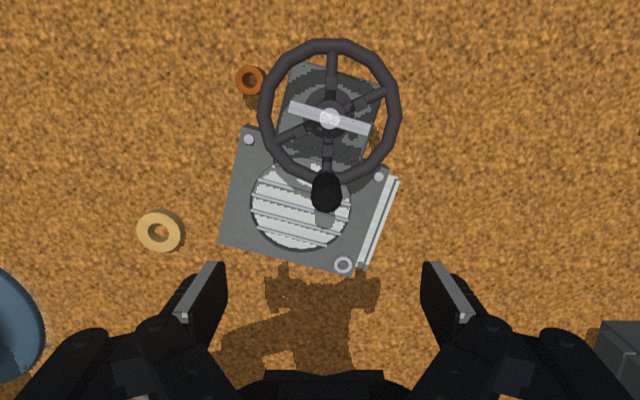

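The wrist view shows the knob at (325,192), the hub at (330,118) and the cross bar running (290,105)–(370,130). All three views agree to a few mm, so I'm going down onto the knob.

apply_moves(
  increments=[0.06, 0.04, 0.4, 0, 0.06, 0.04, 0.9, 0, 0.06, 0.04, 1.4, 0, 0.06, 0.04, 1.8, 0, 0.06, 0.04, 2.1, 0, 0.06, 0.04, 2.3, 0, 0.06, 0.04, 2.4, 0, 0.06, 0.04, 2.4, 0, 0.06, 0.04, 2.4, 0, 0.06, 0.04, 2.4, 0],
)

```text
clock: 3.9
tcp_pos: [0.4821, 0.2166, 0.1118]
ee_rot: [0.0, 0.707, 0.708, 0.0]
wrist_force: [-0.6, -0.8, -0.4]
grip_width: 0.0854
grip_force: 0.0
```

apply_moves(
  increments=[0, 0, 0, 0, 0, 0, 0, 0, 0, 0, 0, 0, 0, 0, 0, 0, 0, 0, 0, 0, 0, 0, 0, 0, 0, 0, 0, 0, 0, 0, 0, 0, 0, 0, 0, 0, 0, 0, 0, 0],
  fingers=1,
  grip_force=40,
)

```text
clock: 5.15
tcp_pos: [0.482, 0.2164, 0.1114]
ee_rot: [0.0, 0.707, 0.707, 0.0]
wrist_force: [0.6, -0.7, 2.9]
grip_width: 0.0226
grip_force: 39.2
```

Run:
```python
import numpy as np
a0=-92.8;r=.055
p=lambda a:r*np.array([np.sin(np.radians(a)),np.cos(np.radians(a))])/.05  # tool x=world y, tool y=world x
a=a0
for A in (45,45,45,45,34,11):
    print("from",a,"to",a+A,[ (round(float((p(a+A*k/9)-p(a))[0]),2),round(float((p(a+A*k/9)-p(a))[1]),2)) for k in range(1,10)]); a+=A
```

```text
from -92.8 to -47.8 [(-0.0, 0.1), (0.01, 0.19), (0.02, 0.29), (0.05, 0.38), (0.08, 0.47), (0.12, 0.56), (0.17, 0.64), (0.22, 0.72), (0.28, 0.79)]
from -47.8 to -2.799999999999997 [(0.07, 0.07), (0.14, 0.13), (0.22, 0.19), (0.3, 0.23), (0.39, 0.28), (0.48, 0.31), (0.57, 0.33), (0.67, 0.35), (0.76, 0.36)]
from -2.799999999999997 to 42.2 [(0.1, 0.0), (0.19, -0.01), (0.29, -0.02), (0.38, -0.05), (0.47, -0.08), (0.56, -0.12), (0.64, -0.17), (0.72, -0.22), (0.79, -0.28)]
from 42.2 to 87.2 [(0.07, -0.07), (0.13, -0.14), (0.19, -0.22), (0.23, -0.3), (0.28, -0.39), (0.31, -0.48), (0.33, -0.57), (0.35, -0.67), (0.36, -0.76)]
from 87.2 to 121.2 [(0.0, -0.07), (-0.0, -0.14), (-0.01, -0.22), (-0.02, -0.29), (-0.04, -0.36), (-0.06, -0.43), (-0.09, -0.49), (-0.12, -0.56), (-0.16, -0.62)]
from 121.2 to 132.2 [(-0.01, -0.02), (-0.03, -0.04), (-0.04, -0.06), (-0.05, -0.08), (-0.07, -0.1), (-0.08, -0.12), (-0.1, -0.13), (-0.11, -0.15), (-0.13, -0.17)]
```

apply_moves(
  increments=[0, 0.1, 0, 0, 0.01, 0.19, 0, 0, 0.02, 0.29, 0, 0, 0.05, 0.38, 0, 0, 0.08, 0.47, 0, 0, 0.12, 0.56, 0, 0, 0.17, 0.64, 0, 0, 0.22, 0.72, 0, 0, 0.28, 0.79, 0, 0, 0.28, 0.79, 0, 0],
)

```text
clock: 6.4
tcp_pos: [0.5214, 0.2309, 0.1113]
ee_rot: [-0.0, 0.707, 0.708, 0.0]
wrist_force: [-1.3, 2.3, 3.7]
grip_width: 0.023
grip_force: 39.5
```

apply_moves(
  increments=[0.07, 0.07, 0, 0, 0.14, 0.13, 0, 0, 0.22, 0.19, 0, 0, 0.3, 0.23, 0, 0, 0.39, 0.28, 0, 0, 0.48, 0.31, 0, 0, 0.57, 0.33, 0, 0, 0.67, 0.35, 0, 0, 0.76, 0.36, 0, 0, 0.76, 0.36, 0, 0],
)

```text
clock: 7.65
tcp_pos: [0.539, 0.2679, 0.1112]
ee_rot: [0.0, 0.707, 0.708, -0.001]
wrist_force: [-2.5, -1.6, 5.7]
grip_width: 0.0225
grip_force: 39.7
```

```bash
cat > bar.py <<'E'
from h import *
def bar(n,z,st=None,dbg=None):
    im,d=z["im"],z["d"]; K,T=cam(n,st); P=cloud(d,K,T); D=np.hypot(P[...,0]-.484,P[...,1]-.2705)
    mn=im.min(-1).astype(int)
    m=(d>0)&(D<.036)&(P[...,2]>.094)&(P[...,2]<.112)&(mn>130)
    q=P[m][:,:2]; 
    if len(q)<10: print(n,"few",len(q));return
    c=q.mean(0); w,v=np.linalg.eigh(np.cov((q-c).T)); a=np.degrees(np.arctan2(v[1,1],v[0,1]))%180
    print(n,len(q),"c",c.round(3),"sd",np.sqrt(w).round(4),"bar angle mod180",a.round(1))
E
python3 - <<'E'
from bar import *
p=dict(tcp_pos=[0.47963607,0.21373082,0.23123789],ee_rot=[3.5e-5,.70622,.70799,-2.9e-4])
bar("wrist",np.load("wrist0.npz"),p)
for n in("top","side"): bar(n,np.load(n+"0.npz"))
s=state();print(s["joint_pos"].round(2))
for n in("top","side","wrist"):
    im,d=snapshot(n);np.savez(n+"1.npz",im=im,d=d);bar(n,dict(im=im,d=d),s)
cv2.imwrite("pics/wrist1.png",im[...,::-1])
E
```

```text
wrist 1139 c [0.483 0.272] sd [0.0032 0.018 ] bar angle mod180 163.7
top 180 c [0.485 0.269] sd [0.0036 0.0179] bar angle mod180 163.4
side 366 c [0.483 0.272] sd [0.0043 0.0182] bar angle mod180 164.2
[ 0.27  0.27  1.76 -0.    1.11  0.27]
top 82 c [0.469 0.262] sd [0.003  0.0095] bar angle mod180 14.5
side 422 c [0.484 0.273] sd [0.0037 0.018 ] bar angle mod180 20.6
wrist 2637 c [0.484 0.272] sd [0.0033 0.0181] bar angle mod180 20.4
```

View pics/wrist1.png

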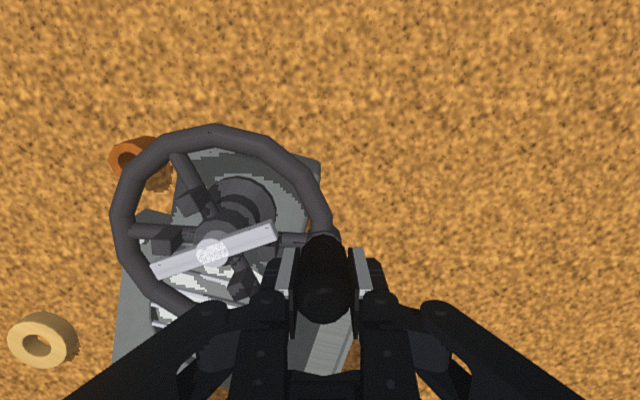

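The wrist view shows the bar turned, running (152,272)–(275,230), with the knob held at (323,275). The bar has moved 37° for 90° of knob travel, so the free play is 53° (0.93 rad). The knob has to go about 143° further.

apply_moves(
  increments=[0.1, 0, 0, 0, 0.19, -0.01, 0, 0, 0.29, -0.02, 0, 0, 0.38, -0.05, 0, 0, 0.47, -0.08, 0, 0, 0.56, -0.12, 0, 0, 0.64, -0.17, 0, 0, 0.72, -0.22, 0, 0, 0.79, -0.28, 0, 0, 0.79, -0.28, 0, 0],
)

```text
clock: 9.05
tcp_pos: [0.5259, 0.3072, 0.1114]
ee_rot: [0.001, 0.707, 0.708, -0.0]
wrist_force: [2.3, -3.8, 3.4]
grip_width: 0.0229
grip_force: 39.4
```

apply_moves(
  increments=[0.07, -0.07, 0, 0, 0.13, -0.14, 0, 0, 0.19, -0.22, 0, 0, 0.23, -0.3, 0, 0, 0.28, -0.39, 0, 0, 0.31, -0.48, 0, 0, 0.33, -0.57, 0, 0, 0.35, -0.67, 0, 0, 0.36, -0.76, 0, 0, 0.36, -0.76, 0, 0],
)

```text
clock: 10.3
tcp_pos: [0.4865, 0.3264, 0.1114]
ee_rot: [-0.001, 0.707, 0.708, -0.0]
wrist_force: [1.5, -0.1, 3.8]
grip_width: 0.0227
grip_force: 39.5
```

apply_moves(
  increments=[0, -0.07, 0, 0, 0, -0.14, 0, 0, -0.01, -0.22, 0, 0, -0.02, -0.29, 0, 0, -0.04, -0.36, 0, 0, -0.06, -0.43, 0, 0, -0.09, -0.49, 0, 0, -0.12, -0.56, 0, 0, -0.16, -0.62, 0, 0, -0.16, -0.62, 0, 0],
)

```text
clock: 11.55
tcp_pos: [0.4553, 0.3183, 0.1114]
ee_rot: [-0.001, 0.707, 0.707, -0.0]
wrist_force: [-1.3, 3.7, 4.7]
grip_width: 0.0226
grip_force: 39.6
```

Run:
```python
from bar import *
s=state();t=s["tcp_pos"];a=np.degrees(np.arctan2(t[1]-.2705,t[0]-.484));print(s["clock"],t,a,np.hypot(t[1]-.2705,t[0]-.484),s["wrist_force"],s["grip_width"])
for n in("side","wrist"):
    im,d=snapshot(n);bar(n,dict(im=im,d=d),s)
p=lambda a:1.1*np.array([np.sin(np.radians(a)),np.cos(np.radians(a))])
for A in(10,15,20,25): print(A,(p(a+A)-p(a)).round(2))
```

```text
11.55 [0.45532696 0.31828636 0.11140938] 120.96483661911718 0.05572862740791463 [-1.31005802  3.72292718  4.70065077] 0.022593706794446864
side 27 c [0.462 0.285] sd [0.0017 0.0044] bar angle mod180 178.3
wrist few 0
10 [-0.11 -0.16]
15 [-0.18 -0.22]
20 [-0.25 -0.29]
25 [-0.33 -0.35]
```

apply_moves(
  increments=[-0.03, -0.05, 0, 0, -0.07, -0.1, 0, 0, -0.11, -0.16, 0, 0, -0.15, -0.19, 0, 0, -0.18, -0.22, 0, 0, -0.21, -0.26, 0, 0, -0.25, -0.29, 0, 0, -0.25, -0.29, 0, 0, -0.25, -0.29, 0, 0, -0.25, -0.29, 0, 0],
)

```text
clock: 12.9
tcp_pos: [0.4411, 0.3058, 0.1114]
ee_rot: [-0.001, 0.707, 0.707, -0.0]
wrist_force: [-2.3, 4.1, 5.6]
grip_width: 0.0226
grip_force: 39.7
```

apply_moves(
  increments=[0, 0, 0, 0, 0, 0, 0, 0, 0, 0, 0, 0, 0, 0, 0, 0, 0, 0, 0, 0, 0, 0, 0, 0, 0, 0, 0, 0, 0, 0, 0, 0, 0, 0, 0, 0, 0, 0, 0, 0],
  fingers=0,
)

```text
clock: 14.15
tcp_pos: [0.4417, 0.3054, 0.1113]
ee_rot: [0.0, 0.707, 0.707, -0.0]
wrist_force: [-0.1, -0.5, 0.2]
grip_width: 0.0857
grip_force: 0.0
```

apply_moves(
  increments=[0, 0, -0.3, 0, 0, 0, -0.8, 0, 0, 0, -1.3, 0, 0, 0, -1.8, 0, 0, 0, -2.3, 0, -0.5, 0, -2.5, 0, -1.3, 0.2, -2.5, 0, -2.0, 0.5, -2.5, 0, -2.4, 0.6, -2.5, 0, -2.4, 0.6, -2.5, 0],
)

```text
clock: 15.4
tcp_pos: [0.4724, 0.1846, 0.2374]
ee_rot: [0.0, 0.708, 0.707, 0.001]
wrist_force: [0.6, -0.7, 1.0]
grip_width: 0.0855
grip_force: 0.0
```

Run:
```python
from bar import *
s=state();print(s["clock"],s["tcp_pos"],s["wrist_force"],s["grip_width"])
for n in("top","side","wrist"):
    im,d=snapshot(n);bar(n,dict(im=im,d=d),s)
cv2.imwrite("pics/wrist2.png",im[...,::-1])
```

```text
15.4 [0.47238448 0.18457799 0.2374192 ] [ 0.55989334 -0.67724986  0.96084686] 0.08553281324355647
top 57 c [0.479 0.272] sd [0.0042 0.0054] bar angle mod180 0.4
side 380 c [0.484 0.272] sd [0.0039 0.0178] bar angle mod180 165.3
wrist 1172 c [0.484 0.27 ] sd [0.0031 0.0179] bar angle mod180 165.1
```

View pics/wrist2.png

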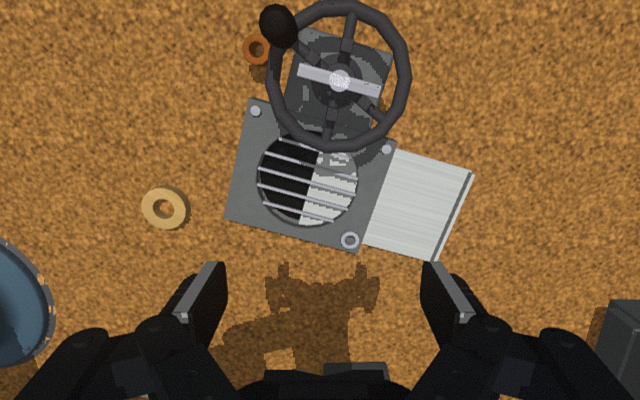

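The wrist view shows the blade drawn well out at (420,205), the bar back on its line at (340,80) after half a turn (about 181°), and the knob free at (278,25). The gripper is clear of everything.

```bash
python3 -c "
from rig import *
print(sign_off())"
```

```text
the job is handed in; nothing more can be done
None
```

I opened the large gate by about 181° of spindle turn (measured from the cross bar, after 0.93 rad of free play), never touched the small gate, left the arm clear of everything, and handed the job in at about 15.5 s; the sign-off returned no verdict.

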